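Switch on the guarded test supply

TASK

Switch on the grey bench supply box: with the fingers, swing up the hinged metal guard in the middle of its top, push the toggle beneath it fully over towards the hinge while the guard is up, then let the guard drop fully shut over the toggle, tipping it back first if it has swung right over. Work gently with the fingertips or the outside of the fingers: grip nothing, do not shove or lift the box, and leave the bare toggle beside the guard and the things standing around as they are.

Things in the scene. Friction and masses are not known exactly. Their poses are not given: they have to be found in the camera images.
- supply_box: Grey box, loose on rubber feet, 3 to 4 kg, 210 mm wide (y), flat top 55 mm above the bench. Origin: on the bench below the guarded toggle's pivot; x points from the box's front wall (x = -40 mm, faces roughly the robot's right) to its back (+90 mm), z up. Sides at y = +-105 mm. On top: guarded toggle at y = 0, identical bare toggle at y = -80 mm, a tin at about y = +70 mm.
- guard (a joint): Hinge of the sheet-metal guard, rad: 0 shut, 1.3 fully open against its stop. Its weight (80 g, lightly damped) drops it shut from below about 0.7 and swings it fully open from above that, where it stays. 50 mm wide, 2.5 mm thick. Shut, its flat roof is 102 mm above the bench, from the hinge to x = -26 mm (box's frame), where a short skirt goes down and the thumb tab rises.
- guard_hinge (a point): Middle of the guard's hinge pin, which runs along the box's y axis at x = +28 mm, 63 mm above the bench. Opening raises the guard's front end and swings it over towards +x. The roof's front edge rises 26 mm while the guard swings from 0 to 0.7 rad, so a finger on the tab must rise with it: a level push jams under it and presses hard.
- guard_tab (a point): Middle of the top edge of the guard's thumb tab (36 mm wide), 95 mm from the pin. Shut: x = -34 mm, 135 mm above the bench (box's frame); the tab rises from the roof's front edge, leaning slightly forward, so a finger that pushes it from in front, up and over towards +x, opens the guard. Fully open: x = +80 mm, 142 mm high; a finger behind it can push it back, up and over towards -x.
- toggle (a joint): Guarded toggle, rad: 0 = off, leaning 0.35 towards the box's front; 0.70 = fully on, leaning 0.35 back towards the guard's hinge; it starts within 0.08 of off. Pivot at x = 0, y = 0, 57 mm above the bench; steel bat lever 36 mm long, up to 12 mm thick near its end. It moves at some 2 to 3 N at its end and stays wherever it is left.
- toggle_tip (a point): End of the guarded toggle's lever, on its centre line (off: about x = -12 mm, on: x = +12 mm, both 91 mm above the bench, in the box's frame).
- bare_toggle (a joint): Angle of the bare toggle (no guard) at y = -80 mm on the box; the same lever and values as the guarded one; it may start anywhere and must be left as it is.
- flux_tin: Round tin, 52 mm across, 23 mm tall, loose on the box's top panel beside the guard; origin at the centre of its underside. Leave it.
- tape_black: Black roll of tape, 62 mm across, 19 mm tall, loose on the bench behind the box (towards the robot's left); origin at the centre of its underside. Leave it.
- solder_reel: Blue reel of solder wire with two flanges, 72 x 53 x 37 mm, standing loose on the bench behind the box (towards the robot's left); origin at the centre of its underside. Leave it.
- masking_tape: Beige roll of masking tape, 100 mm across, 25 mm tall, loose at the left of the bench; origin at the centre of its underside. Leave it.
- multimeter: Yellow pocket multimeter, 146 x 90 x 44 mm, lying loose at the right of the bench; origin under its middle. Leave it.
- bare_toggle_tip (a point): End of the bare toggle's lever, on its centre line; leave it.

How it is judged:
On the way, in this order (a step that is already met when the one before it is completed fails the run):
1. the guard is swung up (over 0.45 rad) with the toggle still off (value of joint guard above 0.45 rad and value of joint toggle below 0.35 rad), for 0.1 s.
2. the toggle is fully over towards the hinge (over 0.6 rad) while the guard is up (over 0.35 rad) (value of joint toggle above 0.6 rad and value of joint guard above 0.35 rad), for 0.1 s.
At the end, for the whole second after the job is handed in: The guarded toggle is over 0.6 rad (fully on), the guard is shut (under 0.05 rad), the box stands flat and still within 15 mm of where it stood, and the tin, rolls, reel and multimeter are within 20 mm of where they stood (value of joint toggle above 0.6 rad and value of joint guard below 0.05 rad and angle between supply_box's own z axis and vertical below 0.03 rad and height (world z) of supply_box below 0.004 m and distance of supply_box from where it was at the start of the episode below 0.015 m and linear speed of supply_box below 0.01 m/s and distance of each of flux_tin, tape_black, solder_reel, masking_tape, multimeter from where it was at the start of the episode below 0.02 m); the robot touches nothing.
It fails at once if the toggle is moved over while the guard is down (value of joint toggle between 0.2 and 0.55 rad and value of joint guard below 0.2 rad).
It fails at once if the box is shoved or lifted (15 mm) (distance of supply_box from where it was at the start of the episode above 0.015 m).
It fails at once if the box or its parts are gripped or pressed hard (25 N) (contact force between the fingers and supply_box above 25 N).
It fails at once if the bare toggle is moved (its end by over 18 mm, the box's own allowance included) (distance of bare_toggle_tip from where it was at the start of the episode above 0.018 m).
It fails at once if the tin, a roll, the reel or the multimeter is moved or lifted (20 mm) (distance of any of flux_tin, tape_black, solder_reel, masking_tape, multimeter from where it was at the start of the episode above 0.02 m).
It also fails if it takes over 64 s, if anything falls off the work surface, if the arm or the gripper's body presses on something with over 40 N, if the wrist force passes 120 N, or if a joint passes its speed limit or range.

ROBOT

A 7-joint arm with a two-finger parallel gripper is mounted at the origin on a cart in front of the work surface, level with it; the furniture and walls round the work are solid. World frame = base frame: x ahead of the robot, y to its left, z up, the work surface at z = 0. Lengths are in m, angles in rad, forces in N, time in s.
With the tool pointing down it reaches from about 0.425 to 0.925 m from the base axis. Payload 6.8 kg.
Tool frame: the origin (TCP) lies at the very end of the fingers, on their centre line; the grasp point (between the pads) lies grasp_offset behind it (grasp_offset is the distance from the TCP to the grasp point, in m); z points along the fingers, y is the line along which they close (so a half turn about z gives the same grasp; the last joint's range is limited). The gripper opens to 88 mm and grips with 3 to 60 N. Pads are 20 mm wide; open, the fingers measure 115 mm over their backs; the gripper's body (75 mm by 178 mm) begins 61 mm behind the grasp point.
Start: joints at [-1.297, 0.477, 0.022, 1.555, -0.011, 1.109, -0.083], TCP at [0.251, 0.626, 0.223] pointing down, gripper open.
Joint ranges: [-2.96, 2.96], [-0.34, 2.1], [-1.41, 1.46], [0.24, 2.44], [-1.37, 4.51], [0.17, 1.92], [-2.96, 2.96]. Speed limits (rad/s): [2.39, 2.39, 3.14, 3.14, 3.14, 3.14, 3.14].

INTERFACE

Orientations are given as a unit quaternion [w, x, y, z].
In Python, from rig import * gives the robot as it stands.
- The arm moves only by the tool move_arm, never from a script. Its argument "plan" is a list of rows, each a list of 7 numbers: the shift along the world's x, y, z in cm, then the turn, a rotation vector about the world's x, y, z in rad, then the finger opening in cm, from 0 to 8.78. In form: [[dx, dy, dz, ax, ay, az, hand], ...]. A call has 1 to 20 rows; each row shifts and turns the commanded pose from where the row before left it; what a row does not reach is not made up. A row lasts 1/8 s, in which the tool goes at most 62.5 mm and 10.7 degrees, less where a joint would pass 70% of its speed; a pose out of reach is approached as far as the arm can. A call is refused whole if a number of a shift passes 6.25 or a number of a turn 0.188, either way. A call with a gripper value outside its range is refused whole. The fingers move at their own pace and stop on an object; "grip_force" is the grip in N (left out, the last holds). Time passes only in rows, so rows that do not move let the fingers close. It gives the time, the measured TCP pose, the force, the opening and the grip force at its end, in the units of the state.
- observe(): the state, without advancing time (a new reading comes with each control period).
- snapshot(name): name is "scene" or "side" or "wrist"; returns the picture (480x640x3 uint8, red, green, blue); there is no depth.
- calibration(name): a dict with "K" (3x3 intrinsics, pixels), "T" (4x4, takes a point from camera to world coordinates). Camera axes: x right, y up, looking along -z (the intrinsics and any distortion apply to the point x, -y, -z); pixel columns grow to the right and rows downward; lengths in m; the calibration is good to about 2 mm. A picture is of the moment at which its call begins: read the wrist's pose just before it. calibration takes no time and is no camera call; for the wrist camera it gives the pose at the moment of the call.
- job_done(): hands the job in; it is judged then, once.
The state is a dict: "time": time; "joints": joint angles; "qvel": joint speeds; "joint_efforts": joint torques, N m; "tool_pos": TCP position; "tcp_rot": TCP orientation; "contact_force": force on the tool from outside, world axes, zero at the start; "torque": the same for the moment, N m; "grip_width": finger opening in m; "gripper_force": force on a finger pad.
Only numpy, scipy, OpenCV 4.12 (cv2) and the standard library are available. Lean on these libraries where they do the work, as an engineer would, in place of code of your own. Each camera call takes 0.05 s, during which the arm holds its last target. There are 200 camera calls.

## Working session

There is one attempt and no reset: what is moved stays moved. The work goes in short steps, Python scripts to look and compute and a tool call to move; the robot and the scene stay as the last step left them, time stands still between calls to the robot, and variables do not carry over. Pictures are saved under pics/ and viewed, at most 10 in all, crops included, and the job is handed in when it is done.

Besides the shell and the picture viewer there is one more tool, called after "Emit:" by a JSON object that holds its "op" and its "data", one argument or row to a line. move_arm: Moves the arm, as the interface text tells. Its arguments: {"type":"object","properties":{"plan":{"type":"array"},"grip_force":{"type":"number"}},"required":["plan"]}

```bash
mkdir -p pics; python3 - <<'E'
from rig import *
import cv2
s=observe(); print(s)
for n in("scene","side"):
    im=snapshot(n); cv2.imwrite(f"pics/{n}0.png",im[...,::-1])
    c=calibration(n); print(n,c)
E
```

```text
{'time': 0.0, 'joints': array([-1.29711641,  0.47779843,  0.02231909,  1.55643701, -0.01147979,
        1.10929835, -0.08308362]), 'qvel': array([-0.0009718 ,  0.00022574,  0.00061271,  0.00162293, -0.00184383,
       -0.00034266,  0.00233165]), 'joint_efforts': array([-1.43083846e-03, -5.82856178e+01,  1.53403781e+00, -2.72609514e+01,
       -5.44081628e-02,  1.71478023e-02,  1.92060029e-04]), 'tool_pos': array([0.25127089, 0.62584173, 0.22168856]), 'tcp_rot': array([-1.01146683e-04,  1.89700533e-01,  9.81841579e-01, -9.00909748e-04]), 'contact_force': array([0.28252277, 0.26975353, 1.19397347]), 'torque': array([-0.00311491, -0.05394158,  0.02779321]), 'gripper_force': 0.0, 'grip_width': 0.08792970123589018}
scene {'K': array([[442.81164328,   0.        , 324.22777958],
       [  0.        , 442.81164328, 233.80480505],
       [  0.        ,   0.        ,   1.        ]]), 'T': array([[ 0.54964214,  0.63083857, -0.54766433, -0.03089209],
       [-0.8353754 ,  0.40998794, -0.36613909, -0.41623006],
       [-0.00643889,  0.65875078,  0.75233367,  0.8466301 ],
       [ 0.        ,  0.        ,  0.        ,  1.        ]])}
side {'K': array([[577.35026326,   0.        , 316.71789633],
       [  0.        , 577.35026326, 236.40494625],
       [  0.        ,   0.        ,   1.        ]]), 'T': array([[-0.82388237,  0.2671354 , -0.4998565 , -0.21192104],
       [-0.56648628, -0.36068943,  0.74094293,  1.0704037 ],
       [ 0.01763913,  0.89361167,  0.4484942 ,  0.77932976],
       [ 0.        ,  0.        ,  0.        ,  1.        ]])}
```

View pics/scene0.png

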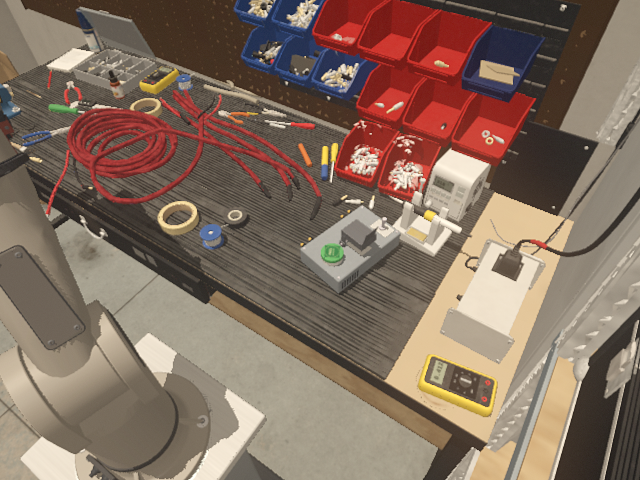

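View pics/side0.png

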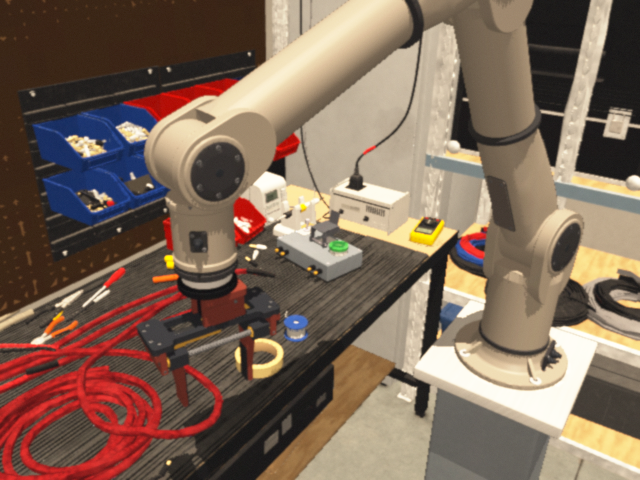

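The scene view shows the grey box around (350,247), with the green tin at (332,253), the guard at (358,235) and the bare toggle at (383,225). I'll enlarge both views.

```bash
python3 - <<'E'
import cv2,numpy as np
a=cv2.imread('pics/scene0.png')[195:300,290:420]; a=cv2.resize(a,None,fx=6,fy=5.7,interpolation=cv2.INTER_CUBIC)
a=cv2.resize(cv2.imread('pics/scene0.png')[200:300,290:420],None,fx=6,fy=6,interpolation=cv2.INTER_CUBIC)
cv2.imwrite('pics/a.png',a)
b=cv2.resize(cv2.imread('pics/side0.png')[200:290,260:380],None,fx=6,fy=6,interpolation=cv2.INTER_CUBIC)
cv2.imwrite('pics/b.png',b)
E
```

```text
(no output)
```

View pics/a.png

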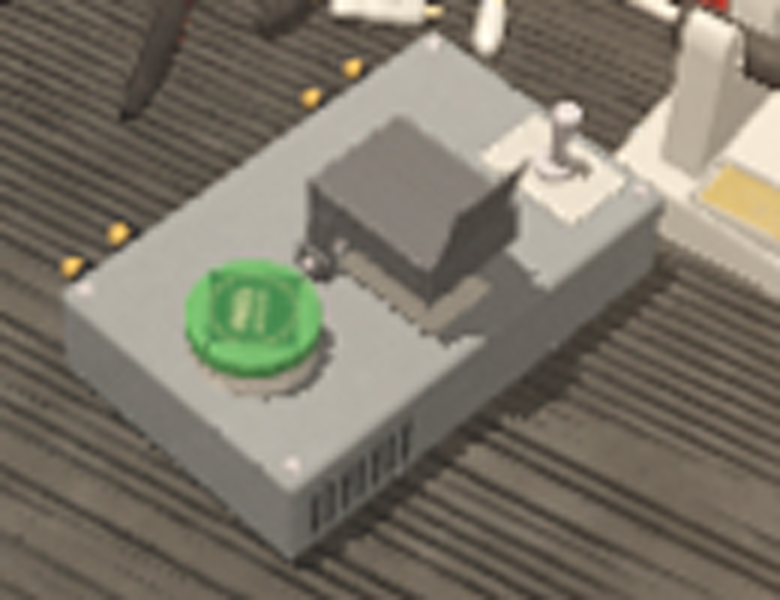

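View pics/b.png

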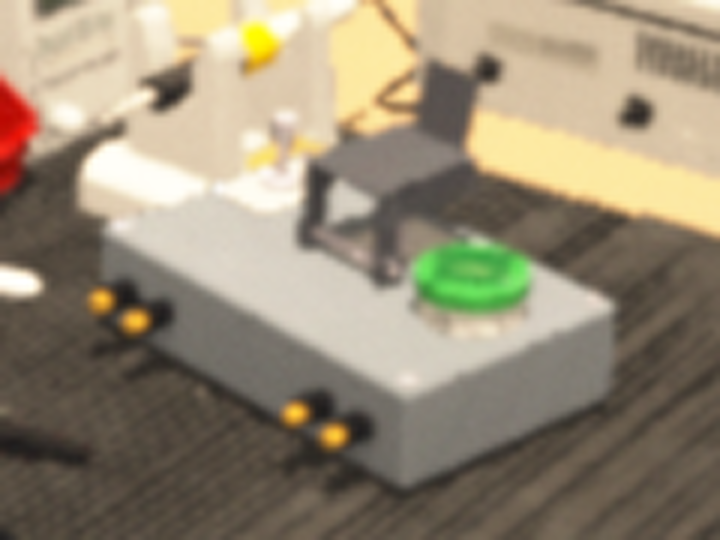

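```bash
cat > h.py <<'E'
import numpy as np
from rig import *
def proj(c,P):
    P=np.atleast_2d(P); p=(P-c['T'][:3,3])@c['T'][:3,:3]
    return np.c_[c['K'][0,2]+c['K'][0,0]*p[:,0]/-p[:,2], c['K'][1,2]+c['K'][1,1]*p[:,1]/p[:,2]]
def b2w(v,P):
    P=np.atleast_2d(P); c,s=np.cos(v[2]),np.sin(v[2])
    return np.c_[v[0]+c*P[:,0]-s*P[:,1], v[1]+s*P[:,0]+c*P[:,1], P[:,2]]
E
python3 - <<'E'
from h import *
from scipy.optimize import least_squares
a=[((65,293),(90,105,55)),((295,490),(-40,105,55)),((660,205),(-40,-105,55)),((433,35),(90,-105,55)),((293,560),(-40,105,0)),((310,183),(28,25,102)),((430,272),(-26,25,102))]
b=[((100,228),(90,-105,55)),((405,395),(90,105,55)),((615,305),(-40,105,55)),((403,488),(90,105,0))]
A=np.array([(290+p[0]/6-.4,200+p[1]/6-.4) for p,_ in a]);B=np.array([(260+p[0]/6-.4,200+p[1]/6-.4) for p,_ in b])
PA=np.array([q for _,q in a])/1e3;PB=np.array([q for _,q in b])/1e3
cs,cd=calibration('scene'),calibration('side')
f=lambda v:np.r_[(proj(cs,b2w(v,PA))-A).ravel(),(proj(cd,b2w(v,PB))-B).ravel()]
for y0 in(0,1.5,3,4.5):
    r=least_squares(f,[.6,.0,y0],loss='soft_l1'); print(r.cost,r.x)
    if r.cost<60: print(f(r.x).reshape(-1,2).round(1))
E
```

```text
11.768223909774031 [ 0.55996924 -0.11781281  1.33449024]
[[-1.1 -1. ]
 [-0.1 -0.3]
 [ 2.  -2.5]
 [ 0.3 -2.1]
 [-0.3  2.1]
 [ 2.   0.6]
 [-0.6 -0.8]
 [-0.1 -0.4]
 [ 0.5  0.3]
 [ 1.  -0.2]
 [ 0.3  3.3]]
11.768223909774177 [ 0.55996924 -0.11781281  1.33449024]
[[-1.1 -1. ]
 [-0.1 -0.3]
 [ 2.  -2.5]
 [ 0.3 -2.1]
 [-0.3  2.1]
 [ 2.   0.6]
 [-0.6 -0.8]
 [-0.1 -0.4]
 [ 0.5  0.3]
 [ 1.  -0.2]
 [ 0.3  3.3]]
11.768223909784867 [ 0.55996924 -0.11781281  1.33449028]
[[-1.1 -1. ]
 [-0.1 -0.3]
 [ 2.  -2.5]
 [ 0.3 -2.1]
 [-0.3  2.1]
 [ 2.   0.6]
 [-0.6 -0.8]
 [-0.1 -0.4]
 [ 0.5  0.3]
 [ 1.  -0.2]
 [ 0.3  3.3]]
771.5301288721483 [ 0.47588677 -0.11493776  4.92186233]
```

Emit:
{"op": "move_arm", "data": {
  "plan": [
    [2.4,-4,2,0,0,-0.0713,0],
    [2.4,-4,2,0,0,-0.0713,0],
    [2.4,-4,2,0,0,-0.0713,0],
    [2.4,-4,2,0,0,-0.0713,0],
    [2.4,-4,2,0,0,-0.0713,0],
    [2.4,-4,0,0,0,-0.0713,0],
    [2.4,-4,0,0,0,-0.0713,0],
    [2.4,-4,0,0,0,-0.0713,0],
    [2.4,-4,0,0,0,-0.0713,0],
    [2.4,-4,0,0,0,-0.0713,0],
    [0.6,-4,0,0,0,-0.0713,0],
    [0.6,-4,0,0,0,-0.0713,0],
    [0.6,-4,0,0,0,-0.0713,0],
    [0.6,-4,0,0,0,-0.0713,0],
    [0.6,-4,0,0,0,-0.0713,0],
    [0.6,-4,0,0,0,-0.0713,0],
    [0.6,-4,0,0,0,-0.0713,0],
    [0.6,-4,0,0,0,-0.0713,0],
    [0.6,-4,0,0,0,-0.0713,0],
    [0.6,-4,0,0,0,-0.0713,0]
  ]
}}

```text
time: 2.6
tool_pos: [0.5514, -0.1747, 0.3224]
tcp_rot: [-0.0, 0.786, 0.618, -0.0]
contact_force: [0.4, -0.3, -0.3]
grip_width: 0.0004
gripper_force: 0.0
```

Emit:
{"op": "move_arm", "data": {
  "plan": [
    [0,0,0,0,0,0,0],
    [0,0,0,0,0,0,0],
    [0,0,0,0,0,0,0]
  ]
}}

```text
time: 2.98
tool_pos: [0.5516, -0.1719, 0.3225]
tcp_rot: [-0.0, 0.785, 0.62, 0.0]
contact_force: [0.3, 0.5, 0.7]
grip_width: -0.0001
gripper_force: 0.0
```

```bash
python3 - <<'E'
from h import *
import cv2
s=observe(); print(s['tool_pos'],s['tcp_rot'],s['joints'],s['contact_force'])
c=calibration('wrist'); im=snapshot('wrist'); print(c)
np.savez('w.npz',K=c['K'],T=c['T']); cv2.imwrite('pics/w.png',im[...,::-1])
E
```

```text
[ 0.55162667 -0.17194852  0.322468  ] [-4.20333766e-04  7.84927552e-01  6.19587397e-01  1.35977169e-04] [-0.35882704  0.27256669  0.69533083  1.70152496 -0.18445736  1.23456952
  0.14528083] [0.28306804 0.5150111  0.74089966]
{'K': array([[391.31153161,   0.        , 318.58864033],
       [  0.        , 391.31153161, 244.57294602],
       [  0.        ,   0.        ,   1.        ]]), 'T': array([[ 9.72783825e-01,  2.22568981e-01,  6.44567984e-02,
         5.68939581e-01],
       [-2.31714536e-01,  9.34464712e-01,  2.70340666e-01,
        -9.77940695e-02],
       [-6.31569980e-05, -2.77918604e-01,  9.60604625e-01,
         4.84046988e-01],
       [ 0.00000000e+00,  0.00000000e+00,  0.00000000e+00,
         1.00000000e+00]])}
```

View pics/w.png

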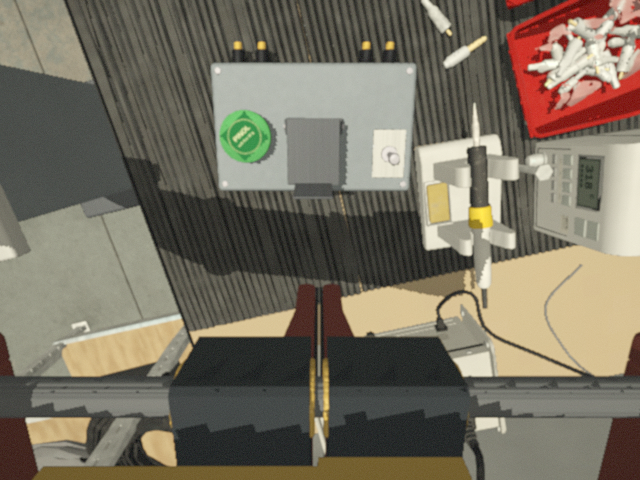

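The wrist view shows the box top's corners at (212,64), (415,63), (410,191) and (221,190). The roof's front edge is at about (288..341,184) and the tab's top edge at (294..333,197).

```bash
python3 - <<'E'
from h import *
from scipy.optimize import least_squares
c=np.load('w.npz')
d=[((212,64),(90,105,55)),((415,63),(90,-105,55)),((410,191),(-40,-105,55)),((221,190),(-40,105,55)),((288,184),(-26,25,102)),((341,184),(-26,-25,102)),((294,197),(-34,18,135)),((333,197),(-34,-18,135))]
U=np.array([p for p,_ in d]);P=np.array([q for _,q in d])/1e3
f=lambda v:(proj(c,b2w(v,P))-U).ravel()
r=least_squares(f,[.56,-.118,1.33],loss='soft_l1');v=r.x
print(r.cost,v);print(f(v).reshape(-1,2).round(1))
print(proj(c,b2w(v,[[.028,.025,.102],[.028,-.025,.102],[-.012,-.08,.091]])))
v=r.x; print(b2w(v,[[-.060,0,.118],[-.034,0,.135],[.08,0,.142]]))
E
```

```text
8.70651810126536 [ 0.55950673 -0.11929348  1.33615453]
[[-1.9 -2. ]
 [ 3.9 -0.8]
 [ 0.4  0.3]
 [-1.9  1.1]
 [ 0.6 -0.1]
 [-1.  -0.1]
 [-0.1  0.6]
 [ 1.   0.6]]
[[287.3935614  125.87857958]
 [340.90493144 125.92337581]
 [395.18862635 168.34261503]]
[[ 0.54555705 -0.17764934  0.118     ]
 [ 0.55160191 -0.1523618   0.135     ]
 [ 0.5781063  -0.04148567  0.142     ]]
```

Emit:
{"op": "move_arm", "data": {
  "plan": [
    [-0.2,-0.4,-3,0,0,0,0],
    [-0.2,-0.4,-3,0,0,0,0],
    [-0.2,-0.4,-3,0,0,0,0],
    [-0.2,-0.4,-3,0,0,0,0],
    [0,0,-3,0,0,0,0],
    [0,0,-3,0,0,0,0],
    [0,0,-2.5,0,0,0,0],
    [0,0,0,0,0,0,0],
    [0,0,0,0,0,0,0],
    [0,0,0,0,0,0,0]
  ]
}}

```text
time: 4.28
tool_pos: [0.5444, -0.1896, 0.1189]
tcp_rot: [0.001, 0.786, 0.619, 0.001]
contact_force: [-0.6, -0.4, -0.1]
grip_width: 0.0006
gripper_force: 0.0
```

Emit:
{"op": "move_arm", "data": {
  "plan": [
    [0.07,0.29,0,0,0,0,0],
    [0.07,0.29,0,0,0,0,0],
    [0.07,0.29,0,0,0,0,0],
    [0.07,0.29,0,0,0,0,0],
    [0.07,0.29,0,0,0,0,0],
    [0.07,0.29,0,0,0,0,0],
    [0.07,0.29,0,0,0,0,0],
    [0.07,0.29,0,0,0,0,0],
    [0.07,0.28,0.16,0,0,0,0],
    [0.07,0.28,0.16,0,0,0,0],
    [0.07,0.28,0.16,0,0,0,0],
    [0.07,0.28,0.16,0,0,0,0]
  ]
}}

```text
time: 5.78
tool_pos: [0.552, -0.1551, 0.1243]
tcp_rot: [0.0, 0.786, 0.618, 0.0]
contact_force: [0.4, -0.2, 0.1]
grip_width: 0.0002
gripper_force: 0.3
```

Emit:
{"op": "move_arm", "data": {
  "plan": [
    [0.07,0.28,0.18,0,0,0,0],
    [0.07,0.28,0.18,0,0,0,0],
    [0.07,0.28,0.18,0,0,0,0],
    [0.07,0.28,0.18,0,0,0,0],
    [0.07,0.26,0.12,0,0,0,0],
    [0.07,0.26,0.12,0,0,0,0],
    [0.07,0.26,0.12,0,0,0,0],
    [0.07,0.26,0.12,0,0,0,0],
    [0.07,0.26,0.12,0,0,0,0],
    [0.07,0.26,0.12,0,0,0,0],
    [0.07,0.26,0.12,0,0,0,0]
  ]
}}

```text
time: 7.15
tool_pos: [0.5597, -0.1255, 0.1397]
tcp_rot: [-0.0, 0.786, 0.619, 0.0]
contact_force: [0.3, -1.1, 0.4]
grip_width: 0.0006
gripper_force: 0.1
```

Emit:
{"op": "move_arm", "data": {
  "plan": [
    [0.07,0.29,0.05,0,0,0,0],
    [0.07,0.29,0.05,0,0,0,0],
    [0.07,0.29,0.05,0,0,0,0],
    [0.07,0.29,0.05,0,0,0,0],
    [0.07,0.29,0.05,0,0,0,0],
    [0.07,0.29,0.05,0,0,0,0],
    [0.07,0.29,0.05,0,0,0,0],
    [0.07,0.29,0.05,0,0,0,0],
    [0.07,0.29,0,0,0,0,0],
    [0.07,0.29,0,0,0,0,0],
    [0.07,0.29,0,0,0,0,0],
    [0.07,0.29,0,0,0,0,0]
  ]
}}

```text
time: 8.65
tool_pos: [0.568, -0.0908, 0.1437]
tcp_rot: [-0.0, 0.786, 0.619, 0.0]
contact_force: [0.9, -0.3, -0.3]
grip_width: 0.0009
gripper_force: 0.0
```

Emit:
{"op": "move_arm", "data": {
  "plan": [
    [-0.1,-0.4,0,0,0,0,0],
    [-0.18,-0.75,0.2,0,0,0,0],
    [-0.18,-0.75,0.2,0,0,0,0],
    [-0.18,-0.75,0.2,0,0,0,0],
    [-0.18,-0.75,0,0,0,0,0],
    [-0.18,-0.75,0,0,0,0,0],
    [-0.18,-0.75,0,0,0,0,0],
    [-0.18,-0.75,0,0,0,0,0],
    [-0.18,-0.75,0,0,0,0,0],
    [-0.18,-0.75,0,0,0,0,0],
    [-0.18,-0.75,0,0,0,0,0],
    [0,0,0,0,0,0,0],
    [0,0,0,0,0,0,0]
  ]
}}

```text
time: 10.28
tool_pos: [0.5491, -0.1697, 0.1496]
tcp_rot: [-0.0, 0.786, 0.619, 0.0]
contact_force: [-0.4, 0.0, -0.2]
grip_width: 0.0004
gripper_force: 0.0
```

```bash
python3 - <<'E'
from h import *
import cv2
c=calibration('wrist'); im=snapshot('wrist')[...,::-1]; s=snapshot('scene')[180:300,280:420,::-1]
np.savez('w2.npz',K=c['K'],T=c['T'])
a=cv2.resize(im,(480,360)); b=cv2.resize(s,(420,360),interpolation=cv2.INTER_CUBIC)
cv2.imwrite('pics/c.png',np.hstack([a[:, 100:480],b]))
print(observe()['tool_pos'])
E
```

```text
[ 0.54914008 -0.16957195  0.14960816]
```

View pics/c.png

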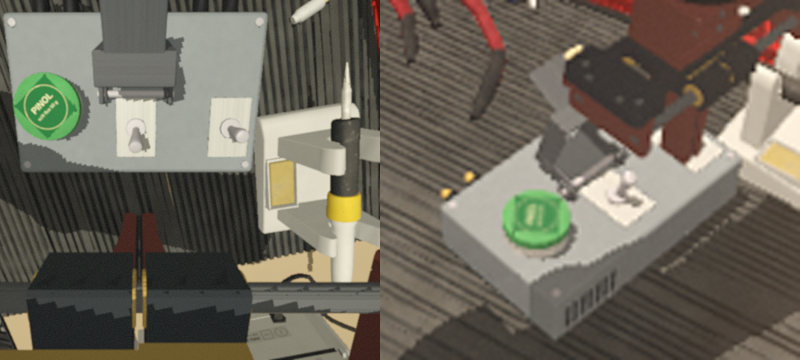

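The guard stands open. The toggle is still off, at about (135,130) in the left crop. Next I lower in front of it.

Emit:
{"op": "move_arm", "data": {
  "plan": [
    [0,0,-1,0,0,0,0],
    [0,0,-1,0,0,0,0],
    [0,0,-1,0,0,0,0],
    [0,0,-1,0,0,0,0],
    [0,0,-1,0,0,0,0],
    [0,0,-1,0,0,0,0],
    [0,0,-0.7,0,0,0,0],
    [0,0,0,0,0,0,0],
    [0.05,0.24,0,0,0,0,0],
    [0.05,0.24,0,0,0,0,0],
    [0.05,0.24,0,0,0,0,0],
    [0.05,0.24,0,0,0,0,0],
    [0.05,0.24,0,0,0,0,0],
    [0.05,0.24,0,0,0,0,0],
    [0.05,0.24,0,0,0,0,0],
    [0.05,0.24,0,0,0,0,0]
  ]
}}

```text
time: 12.38
tool_pos: [0.553, -0.1507, 0.0827]
tcp_rot: [0.0, 0.786, 0.619, -0.0]
contact_force: [0.4, -0.4, 0.1]
grip_width: -0.0001
gripper_force: 0.0
```

Emit:
{"op": "move_arm", "data": {
  "plan": [
    [0.06,0.24,0,0,0,0,0],
    [0.06,0.24,0,0,0,0,0],
    [0.06,0.24,0,0,0,0,0],
    [0.06,0.24,0,0,0,0,0],
    [0.06,0.24,0,0,0,0,0],
    [0.06,0.24,0,0,0,0,0]
  ]
}}

```text
time: 13.12
tool_pos: [0.5568, -0.1365, 0.0828]
tcp_rot: [0.0, 0.786, 0.618, 0.0]
contact_force: [-1.5, -3.8, 2.0]
grip_width: 0.0004
gripper_force: 1.7
```

Emit:
{"op": "move_arm", "data": {
  "plan": [
    [0.04,0.16,0,0,0,0,0],
    [0.04,0.16,0,0,0,0,0],
    [0.04,0.16,0,0,0,0,0],
    [0.04,0.16,0,0,0,0,0],
    [0.04,0.16,0,0,0,0,0]
  ]
}}

```text
time: 13.75
tool_pos: [0.5586, -0.1282, 0.0826]
tcp_rot: [-0.0, 0.786, 0.619, 0.0]
contact_force: [0.2, -3.9, 2.3]
grip_width: 0.0003
gripper_force: 1.5
```

Emit:
{"op": "move_arm", "data": {
  "plan": [
    [0.03,0.1,0,0,0,0,0],
    [0.02,0.1,0,0,0,0,0]
  ]
}}

```text
time: 14.0
tool_pos: [0.559, -0.1263, 0.0825]
tcp_rot: [-0.0, 0.786, 0.619, -0.0]
contact_force: [0.2, -3.1, 1.3]
grip_width: 0.0004
gripper_force: 1.4
```

Emit:
{"op": "move_arm", "data": {
  "plan": [
    [0.02,0.08,0,0,0,0,0],
    [0.02,0.08,0,0,0,0,0]
  ]
}}

```text
time: 14.25
tool_pos: [0.5593, -0.1253, 0.0825]
tcp_rot: [0.0, 0.786, 0.618, -0.0]
contact_force: [-0.9, -5.0, 0.3]
grip_width: 0.0007
gripper_force: 2.4
```

Emit:
{"op": "move_arm", "data": {
  "plan": [
    [0.01,0.05,0,0,0,0,0],
    [0.01,0.05,0,0,0,0,0]
  ]
}}

```text
time: 14.5
tool_pos: [0.5593, -0.1251, 0.0826]
tcp_rot: [0.001, 0.786, 0.618, -0.001]
contact_force: [-0.6, -7.3, -0.8]
grip_width: 0.0009
gripper_force: 3.1
```

Emit:
{"op": "move_arm", "data": {
  "plan": [
    [0.01,0.05,0,0,0,0,0],
    [0,0,0,0,0,0,0],
    [-0.05,-0.2,0,0,0,0,0],
    [-0.12,-0.5,0,0,0,0,0],
    [-0.17,-0.7,0,0,0,0,0],
    [-0.17,-0.7,0,0,0,0,0],
    [-0.17,-0.7,0,0,0,0,0],
    [-0.17,-0.7,0,0,0,0,0],
    [-0.17,-0.7,0,0,0,0,0],
    [0,0,1.5,0,0,0,0],
    [0,0,2,0,0,0,0],
    [0,0,2.5,0,0,0,0],
    [0,0,2.5,0,0,0,0],
    [0,0,2.5,0,0,0,0],
    [0,0,2,0,0,0,0],
    [0,0,0,0,0,0,0]
  ]
}}

```text
time: 16.5
tool_pos: [0.5509, -0.1654, 0.2153]
tcp_rot: [0.001, 0.786, 0.619, 0.002]
contact_force: [0.2, -0.2, -0.4]
grip_width: 0.0008
gripper_force: 0.0
```

```bash
python3 - <<'E'
from h import *
import cv2
im=snapshot('wrist')[...,::-1]; s=snapshot('scene')[180:300,280:420,::-1]
a=cv2.resize(im,(480,360)); b=cv2.resize(s,(420,360),interpolation=cv2.INTER_CUBIC)
cv2.imwrite('pics/d.png',np.hstack([a[:, 100:480],b]))
print(observe()['tool_pos'])
E
```

```text
[ 0.54960136 -0.16488613  0.21294749]
```

View pics/d.png

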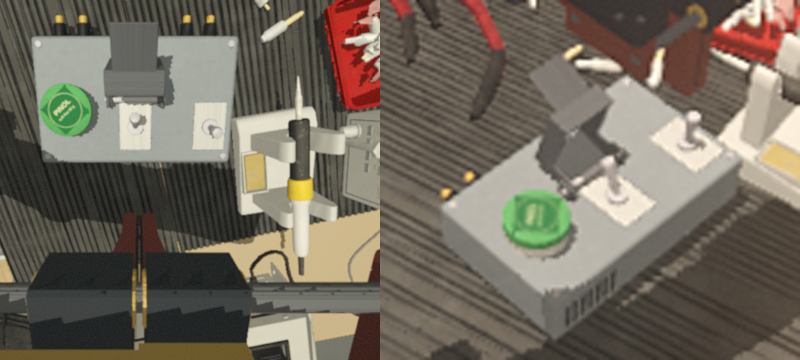

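The lever now leans back towards the hinge and the box hasn't moved. I'll go over the top and behind the tab.

Emit:
{"op": "move_arm", "data": {
  "plan": [
    [0.36,1.5,0,0,0,0,0],
    [0.36,1.5,0,0,0,0,0],
    [0.36,1.5,0,0,0,0,0],
    [0.36,1.5,0,0,0,0,0],
    [0.36,1.5,0,0,0,0,0],
    [0.36,1.5,0,0,0,0,0],
    [0.36,1.5,0,0,0,0,0],
    [0.36,1.5,0,0,0,0,0],
    [0.36,1.5,0,0,0,0,0],
    [0.36,1.5,0,0,0,0,0],
    [0,0,0,0,0,0,0],
    [0,0,0,0,0,0,0]
  ]
}}

```text
time: 18.1
tool_pos: [0.5855, -0.0159, 0.2127]
tcp_rot: [0.0, 0.786, 0.618, -0.0]
contact_force: [0.4, -0.6, 0.4]
grip_width: 0.0005
gripper_force: 0.0
```

Emit:
{"op": "move_arm", "data": {
  "plan": [
    [0,0,-1,0,0,0,0],
    [0,0,-1.5,0,0,0,0],
    [0,0,-1.5,0,0,0,0],
    [0,0,-1.5,0,0,0,0],
    [0,0,-1.5,0,0,0,0],
    [0,0,-1.5,0,0,0,0],
    [0,0,0,0,0,0,0],
    [0,0,0,0,0,0,0]
  ]
}}

```text
time: 19.1
tool_pos: [0.5859, -0.0154, 0.1279]
tcp_rot: [0.0, 0.786, 0.619, 0.0]
contact_force: [-0.3, 0.2, 0.6]
grip_width: 0.0006
gripper_force: 0.0
```

Emit:
{"op": "move_arm", "data": {
  "plan": [
    [-0.07,-0.29,0,0,0,0,0],
    [-0.07,-0.29,0,0,0,0,0],
    [-0.07,-0.29,0,0,0,0,0],
    [-0.07,-0.29,0,0,0,0,0],
    [-0.07,-0.29,0.08,0,0,0,0],
    [-0.07,-0.29,0.08,0,0,0,0],
    [-0.07,-0.29,0.08,0,0,0,0],
    [-0.07,-0.29,0.08,0,0,0,0],
    [-0.07,-0.29,0.08,0,0,0,0],
    [-0.07,-0.29,0.08,0,0,0,0],
    [-0.07,-0.29,0.08,0,0,0,0],
    [-0.07,-0.29,0.08,0,0,0,0]
  ]
}}

```text
time: 20.6
tool_pos: [0.5771, -0.0503, 0.1341]
tcp_rot: [-0.0, 0.786, 0.619, -0.0]
contact_force: [0.6, 0.7, 1.0]
grip_width: 0.0003
gripper_force: 0.1
```

Emit:
{"op": "move_arm", "data": {
  "plan": [
    [-0.07,-0.29,0.1,0,0,0,0],
    [-0.07,-0.29,0.1,0,0,0,0],
    [-0.07,-0.29,0.1,0,0,0,0],
    [-0.07,-0.29,0.1,0,0,0,0],
    [-0.07,-0.29,0.1,0,0,0,0],
    [-0.07,-0.29,0.1,0,0,0,0],
    [-0.07,-0.29,0.1,0,0,0,0],
    [-0.07,-0.29,0.1,0,0,0,0],
    [-0.07,-0.29,0.1,0,0,0,0],
    [-0.07,-0.29,0.1,0,0,0,0]
  ]
}}

```text
time: 21.85
tool_pos: [0.5702, -0.0793, 0.1441]
tcp_rot: [0.0, 0.786, 0.619, 0.0]
contact_force: [0.5, -0.2, 0.6]
grip_width: 0.0003
gripper_force: 0.0
```

Emit:
{"op": "move_arm", "data": {
  "plan": [
    [-0.07,-0.29,0.1,0,0,0,0],
    [-0.07,-0.29,0.1,0,0,0,0],
    [-0.07,-0.29,0.1,0,0,0,0],
    [-0.07,-0.29,0.1,0,0,0,0],
    [-0.07,-0.29,0.1,0,0,0,0],
    [-0.07,-0.29,0.1,0,0,0,0],
    [-0.07,-0.29,0.1,0,0,0,0],
    [0,0,0,0,0,0,0],
    [0,0,0.5,0,0,0,0],
    [0,0,2,0,0,0,0],
    [0,0,2,0,0,0,0],
    [0,0,3,0,0,0,0],
    [0,-1.5,3,0,0,0,0],
    [0,-2,3,0,0,0,0],
    [0,-2,0,0,0,0,0],
    [0,-2,0,0,0,0,0],
    [0,0,0,0,0,0,0],
    [0,0,0,0,0,0,0]
  ]
}}

```text
time: 24.1
tool_pos: [0.5654, -0.1734, 0.286]
tcp_rot: [-0.0, 0.786, 0.619, 0.0]
contact_force: [0.4, 1.0, -0.1]
grip_width: 0.0006
gripper_force: 0.0
```

```bash
python3 - <<'E'
from h import *
import cv2
im=snapshot('wrist')[...,::-1]; s=snapshot('scene')[180:300,280:420,::-1]; d=snapshot('side')[200:290,260:380,::-1]
a=cv2.resize(im,(480,360)); b=cv2.resize(d,(420,315),interpolation=cv2.INTER_CUBIC); b=cv2.copyMakeBorder(b,0,45,0,0,0)
cv2.imwrite('pics/e.png',np.hstack([a[:, 100:480],b]))
o=observe();print(o['tool_pos'],o['time'],o['contact_force'])
E
```

```text
[ 0.56548997 -0.17322404  0.28596028] 24.25 [ 0.80927282 -0.23688588 -0.19595524]
```

View pics/e.png

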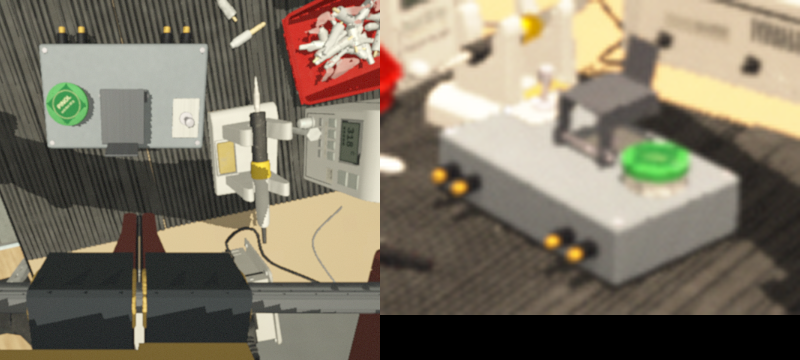

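The guard is shut at (125,117) as it was at the start. The box and tin are in place and the fingers are clear, so I'm handing in.

```bash
python3 -c "
from rig import *
print(job_done())"
```

```text
the job is handed in; nothing more can be done
None
```

I pushed the toggle fully on, dropped the guard shut over it, and handed the job in at about 24 s. The last pictures show the box, tin and bare toggle where they stood; the hand-in returned no verdict.

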